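# Find the rocking corner of a levelling plate and set its shim

## Robot

A 6-joint arm with a two-finger parallel gripper is mounted at the origin on a cart in front of the work surface, level with it; the furniture and walls round the work are solid. World frame = base frame: x ahead of the robot, y to its left, z up, the work surface at z = 0. Lengths are in m, angles in rad, forces in N, time in s.
With the tool pointing down it reaches from about 0.3 to 0.775 m from the base axis. Payload 14.6 kg.
Tool frame: the origin (TCP) lies midway between the tips of the shut fingers; the grasp point (between the pads) lies 19 mm behind it; z points along the fingers, y is the line along which they close (so a half turn about z gives the same grasp; the last joint's range is limited). The gripper opens to 85 mm and grips with 20 to 120 N. Pads are 22 mm wide; open, the fingers measure 114 mm over their backs; the gripper's body (76 mm by 85 mm) begins 54 mm behind the grasp point. The pads swing forward as they close: fully open they stand 13 mm farther back than shut.
Start: joints at [-1.234, 0.3, 1.521, -0, 1.321, -0.067], TCP at [0.216, -0.506, 0.231] pointing down, gripper open.
Joint ranges: [-3.03, 3.03], [-0.79, 2.21], [0.23, 2.52], [-1.04, 4.18], [0, 3.07], [-2.55, 2.55]. Speed limits (rad/s): [2.22, 2.22, 2.57, 3.14, 3.14, 3.14].

## Interface

Orientations are given as a 3x3 rotation matrix whose columns are the frame's x, y, z axes.
In Python, from plant import readout, cams, arm gives the robot as it stands.
- The arm moves only by the shell command python3 -m crank 'ROWS' [FORCE]. ROWS is JSON, a list of rows, each an object of numbers: "wx", "wy", "wz": the turn, a rotation vector about the tool's x, y, z in units of 0.1 rad (1.0 is 0.1 rad); "dx", "dy", "dz": the shift along the tool's x, y, z in units of 30 mm (1.0 is 30 mm); "claw": the opening, from -1 (shut) to 1 (fully open). In form: [{"wx": .., "wy": .., "wz": .., "dx": .., "dy": .., "dz": .., "claw": ..}, ...]. A call has 1 to 20 rows; each row shifts and turns the commanded pose from where the row before left it, along the tool's axes as they then stand; what a row does not reach is not made up. A row lasts 1/12 s, in which the tool goes at most 41.7 mm and 7.16 degrees, less where a joint would pass 70% of its speed; a pose out of reach is approached as far as the arm can. A call with a number of a shift or a turn outside -1 to 1 is refused whole. A call with a gripper value outside its range is refused whole. The fingers move at their own pace and stop on an object; FORCE is the grip in N (left out, the last holds). Time passes only in rows, so rows that do not move let the fingers close. It gives the time, the measured TCP pose, the force, the opening and the grip force at its end, in the units of the state.
- readout.observe(): the state, without advancing time (a new reading comes with each control period).
- cams.snapshot(name): name is "side" or "top"; returns the picture (384x512x3 uint8, blue, green, red); there is no depth.
- cams.camera_model(name): a dict with "fx", "fy", "cx", "cy" (pixels), "R" (3x3) and "t" (3): a world point X has camera coordinates R X + t. Camera axes: x right, y down, z forward; pixel columns grow to the right and rows downward; lengths in m; the calibration is good to about 2 mm. A picture is of the moment at which its call begins. camera_model takes no time and is no camera call.
- arm.hand_in(): hands the job in; it is judged then, once.
The state is a dict: "time": time; "joint_pos": joint angles; "qvel": joint speeds; "tau": joint torques, N m; "tcp_pos": TCP position; "tcp_rot": TCP orientation; "contact_force": force on the tool from outside, world axes, zero at the start; "moment": the same for the moment, N m; "grip_width": finger opening in m; "gripper_force": force on a finger pad.
Only numpy, scipy, OpenCV 4.12 (cv2) and the standard library are available. Lean on these libraries where they do the work, as an engineer would, in place of code of your own. Each camera call takes 0.05 s, during which the arm holds its last target. There are 200 camera calls.

## Task

One corner of the metal plate on the blue levelling stand rocks: with the fingertips press gently on its corners, one after another, until you find the one that goes down, then press the orange shim tab at that corner down flat and press the same corner once more, firmly enough to feel that it now sits on its shim. Leave the other three tabs standing, pick nothing up, keep the brass weight standing on the plate and the things around where they are, and finish with the hand clear.

Things in the scene. Friction and masses are not known exactly. Their poses are not given: they have to be found in the camera images.
- frame: Blue fixed base of a levelling stand, 160 x 276 x 8 mm, on the worktop (z = 0), yaw up to 0.25 rad. Origin: centre of its underside; at yaw 0 x points away from the robot, y left, z up. It carries four like feet, one near each plate corner (50 mm from the middle in x and in y), guide pins, and four orange hinged shim tabs. One foot, a different one each run, is soft and cannot be told by sight
- plate: Loose metal plate, aluminium colour, 130 x 160 x 8 mm, 0.9 kg, lying on the four feet between the guide pins: underside 28 mm, top 36 mm above the worktop. Origin: centre of its underside; axes parallel to the frame's. A brass weight stands on its middle and is to stay there
- weight: Brass 50 g check weight, 18 mm across, 31 mm high, standing on the middle of the plate. Origin: centre of its underside. Bystander
- jar_blue: Sample jar with blue lid, 54 mm across, 55 mm high, left of the stand. Origin: centre of its underside. Bystander
- tape_roll: Roll of brown tape, 92 x 90 x 48 mm, lying flat right of the stand. Origin: centre of its underside. Bystander
- white_bottle: White bottle with red cap, 48 mm across, 110 mm high, back left. Origin: centre of its underside. Bystander
- calculator: Dark pocket calculator, 118 x 68 x 11 mm, lying near left. Origin: centre of its underside. Bystander
- corner_a (a point): Centre of the black dot on the plate's far left corner (52 mm from the plate's middle in x, 66 mm in y), on its top face, 36 mm above the worktop. Press here. A rigid corner gives less than 1.5 mm; the soft one goes down about 5 mm under about 3 N, then meets a hard stop, and springs back when let go; with its tab flat it gives about 1 mm
- corner_b (a point): Centre of the black dot on the plate's far right corner (52 mm from the plate's middle in x, 66 mm in y), on its top face, 36 mm above the worktop. Press here. A rigid corner gives less than 1.5 mm; the soft one goes down about 5 mm under about 3 N, then meets a hard stop, and springs back when let go; with its tab flat it gives about 1 mm
- corner_c (a point): Centre of the black dot on the plate's near left corner (52 mm from the plate's middle in x, 66 mm in y), on its top face, 36 mm above the worktop. Press here. A rigid corner gives less than 1.5 mm; the soft one goes down about 5 mm under about 3 N, then meets a hard stop, and springs back when let go; with its tab flat it gives about 1 mm
- corner_d (a point): Centre of the black dot on the plate's near right corner (52 mm from the plate's middle in x, 66 mm in y), on its top face, 36 mm above the worktop. Press here. A rigid corner gives less than 1.5 mm; the soft one goes down about 5 mm under about 3 N, then meets a hard stop, and springs back when let go; with its tab flat it gives about 1 mm
- tab_a (a point): Point to press on the upper face of the orange shim tab at the far left corner, 42 mm out from its hinge (about 40 mm above the worktop standing, 17 mm flat). Tab 22 mm wide, 4 mm thick, reaching 56 mm out from the hinge, away from the plate along the frame's y. Hinge axis along the frame's x, 50 mm from its middle in x, 74 mm in y, 15 mm above the worktop
- tab_b (a point): Point to press on the upper face of the orange shim tab at the far right corner, 42 mm out from its hinge (about 40 mm above the worktop standing, 17 mm flat). Tab 22 mm wide, 4 mm thick, reaching 56 mm out from the hinge, away from the plate along the frame's y. Hinge axis along the frame's x, 50 mm from its middle in x, 74 mm in y, 15 mm above the worktop
- tab_c (a point): Point to press on the upper face of the orange shim tab at the near left corner, 42 mm out from its hinge (about 40 mm above the worktop standing, 17 mm flat). Tab 22 mm wide, 4 mm thick, reaching 56 mm out from the hinge, away from the plate along the frame's y. Hinge axis along the frame's x, 50 mm from its middle in x, 74 mm in y, 15 mm above the worktop
- tab_d (a point): Point to press on the upper face of the orange shim tab at the near right corner, 42 mm out from its hinge (about 40 mm above the worktop standing, 17 mm flat). Tab 22 mm wide, 4 mm thick, reaching 56 mm out from the hinge, away from the plate along the frame's y. Hinge axis along the frame's x, 50 mm from its middle in x, 74 mm in y, 15 mm above the worktop
- shim_a (a joint): Angle of the orange shim tab at the far left corner, rad: 0 to 0.08 as found (slanting up), 0.6 at its stop (flat, level). Pressing straight down with about 5 to 7 N on the tab moves it; it stays by friction where it is left. Flat, its nose stands just under the plate's corner
- shim_b (a joint): Angle of the orange shim tab at the far right corner, rad: 0 to 0.08 as found (slanting up), 0.6 at its stop (flat, level). Pressing straight down with about 5 to 7 N on the tab moves it; it stays by friction where it is left. Flat, its nose stands just under the plate's corner
- shim_c (a joint): Angle of the orange shim tab at the near left corner, rad: 0 to 0.08 as found (slanting up), 0.6 at its stop (flat, level). Pressing straight down with about 5 to 7 N on the tab moves it; it stays by friction where it is left. Flat, its nose stands just under the plate's corner
- shim_d (a joint): Angle of the orange shim tab at the near right corner, rad: 0 to 0.08 as found (slanting up), 0.6 at its stop (flat, level). Pressing straight down with about 5 to 7 N on the tab moves it; it stays by friction where it is left. Flat, its nose stands just under the plate's corner
Mind the look-alikes: they are no part of the job. Several things have the shape of the plate; the one meant has the colours described above.

How it is judged:
By the outcome, as a careful person would: the job done as asked, in the order asked, and still so for the second after the job is handed in, with the robot touching nothing.
It also fails if it takes over 51 s, if anything falls off the work surface, if the arm or the gripper's body presses on something with over 40 N, if the wrist force passes 120 N, or if a joint passes its speed limit or range.

## Working session

There is one attempt and no reset: what is moved stays moved. The work goes in short steps, Python scripts to look and compute and a shell command to move; the robot and the scene stay as the last step left them, time stands still between calls to the robot, and variables do not carry over. Pictures are saved under pics/ and viewed, at most 10 in all, crops included, and the job is handed in when it is done.

```bash
mkdir -p pics; python3 - <<'E'
from plant import readout,cams
import cv2,numpy as np
for n in("top","side"):
    cv2.imwrite(f"pics/{n}0.png",cams.snapshot(n)); m=cams.camera_model(n)
    print(n,{k:np.round(v,3).tolist() for k,v in m.items()})
s=readout.observe();print(s)
E
```

```text
top {'fx': 389.355, 'fy': 389.355, 'cx': 251.637, 'cy': 191.312, 'R': [[0.006, -1.0, 0.011], [-0.981, -0.008, -0.191], [0.191, -0.01, -0.981]], 't': [-0.005, 0.588, 1.374]}
side {'fx': 438.777, 'fy': 438.777, 'cx': 256.563, 'cy': 191.554, 'R': [[0.999, -0.034, -0.001], [-0.024, -0.66, -0.751], [0.025, 0.751, -0.66]], 't': [-0.598, 0.059, 1.4]}
{'time': 0.1, 'joint_pos': array([-1.23358621e+00,  3.00426640e-01,  1.52152390e+00,  7.96467211e-06,
        1.32069204e+00, -6.65855136e-02]), 'qvel': array([ 0.00076855, -0.00176524, -0.00278473, -0.0010351 , -0.00021043,
        0.00012386]), 'tau': array([ 1.18775508e-03, -5.44381678e+01, -3.62370729e+01, -6.98130611e-05,
        3.05612855e-03, -5.13670898e-06]), 'tcp_pos': array([ 0.21603839, -0.5055665 ,  0.23076989]), 'tcp_rot': array([[ 9.19577063e-01,  3.92909545e-01, -3.40091661e-04],
       [ 3.92909684e-01, -9.19576529e-01,  9.93348785e-04],
       [ 7.75559093e-05, -1.04708606e-03, -9.99999449e-01]]), 'contact_force': array([-0.30629542,  0.06628457, -0.19712943]), 'moment': array([ 0.02371738, -0.02793203, -0.01849951]), 'gripper_force': 0.0, 'grip_width': 0.08525690452521088}
```

View pics/top0.png

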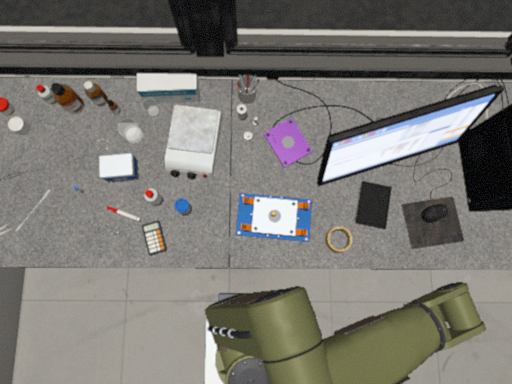

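View pics/side0.png

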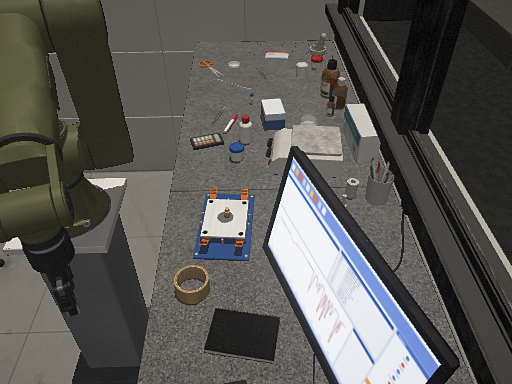

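The top view shows the blue stand at about (274,217), with the white plate, black corner dots and orange tabs. The side view shows it at about (225,226). I'll zoom in on both.

```bash
python3 - <<'E'
import cv2,numpy as np
a=cv2.imread("pics/top0.png")[186:250,228:322]; b=cv2.imread("pics/side0.png")[180:268,185:265]
cv2.imwrite("pics/z.png",np.hstack([cv2.resize(a,(470,320),interpolation=cv2.INTER_CUBIC),cv2.resize(b[10:74],(320,320)[0:1]+(320,) if 0 else (325,320),interpolation=cv2.INTER_CUBIC)]))
E
```

```text
(no output)
```

View pics/z.png

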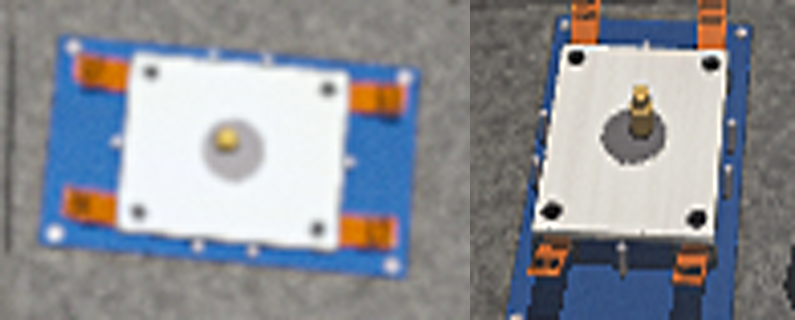

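The crop shows the four dots: a(152,72), b(328,90), c(138,212), d(317,229) in top-crop pixels, and c, a, d, b in the side crop. I'll refine them to centroids and fit the stand's pose.

```bash
cat > fit.py <<'E'
from plant import readout,cams
import cv2,numpy as np
from scipy.optimize import least_squares
G={"top":{k:(228+(u+.5)/5-.5,186+(v+.5)/5-.5) for k,u,v in [("a",152,72),("b",328,90),("c",138,212),("d",317,229)]},
"side":{k:(185+(u-470+.5)/4.0625-.5,190+(v+.5)/5-.5) for k,u,v in [("c",576,57),("a",711,63),("d",552,211),("b",697,219)]}}
L={"a":(52,66),"b":(52,-66),"c":(-52,66),"d":(-52,-66)}
obs=[]
for n in G:
    im=cv2.imread(f"pics/{n}0.png",0).astype(float)
    for k,(u,v) in G[n].items():
        x0,y0=round(u)-3,round(v)-3; p=im[y0:y0+7,x0:x0+7]; w=np.clip(np.percentile(p,70)-25-p,0,None)
        yy,xx=np.mgrid[:7,:7]; r2=(xx-3)**2+(yy-3)**2; w*=r2<9
        obs.append((n,k,x0+(w*xx).sum()/w.sum(),y0+(w*yy).sum()/w.sum(),u,v))
M={n:cams.camera_model(n) for n in G}
def proj(n,X):
    m=M[n];c=np.array(m["R"])@X+np.array(m["t"]); return np.array([m["fx"]*c[0]/c[2]+m["cx"],m["fy"]*c[1]/c[2]+m["cy"]])
def W(p,l,z): c,s=np.cos(p[2]),np.sin(p[2]);return np.array([p[0]+(c*l[0]-s*l[1])/1e3,p[1]+(s*l[0]+c*l[1])/1e3,z])
def f(p,which=G,i=2): return np.concatenate([proj(n,W(p,L[k],.036))-o for n,k,*o in [(x[0],x[1],x[i],x[i+1]) for x in obs] if n in which])
if __name__=="__main__":
    for i in(2,4):
        for w in (["top"],["side"],["top","side"]):
            r=least_squares(f,[.5,-.05,0],args=(w,i)); print(i,w,r.x.round(4),np.abs(r.fun).max().round(2))
    p=r.x=least_squares(f,[.5,-.05,0]).x
    for k,l in L.items():
        print(k,W(p,l,.036).round(4),"tab",W(p,(np.sign(l[0])*50,np.sign(l[1])*116),.04).round(4))
E
python3 fit.py
```

```text
2 ['top'] [ 0.5019 -0.0852 -0.0884] 0.07
2 ['side'] [ 0.5003 -0.0838 -0.0883] 0.17
2 ['top', 'side'] [ 0.501  -0.0846 -0.0886] 0.31
4 ['top'] [ 0.5016 -0.0854 -0.0926] 0.13
4 ['side'] [ 0.5006 -0.0838 -0.0882] 0.24
4 ['top', 'side'] [ 0.501  -0.0847 -0.0903] 0.37
a [ 0.5586 -0.0234  0.036 ] tab [0.561  0.0265 0.04  ]
b [ 0.5469 -0.1549  0.036 ] tab [ 0.5405 -0.2046  0.04  ]
c [ 0.455  -0.0142  0.036 ] tab [0.4614 0.0354 0.04  ]
d [ 0.4433 -0.1457  0.036 ] tab [ 0.4409 -0.1957  0.04  ]
```

```bash
cat > st.py <<'E'
from plant import readout; import numpy as np
s=readout.observe();R=s["tcp_rot"];p=s["tcp_pos"]
C=np.array([.501,-.0846]);a=-.0886;x=np.array([np.cos(a),np.sin(a)]);y=np.array([-np.sin(a),np.cos(a)]);d=p[:2]-C
print("t",round(s["time"],2),"frame mm",(1e3*np.array([d@x,d@y,p[2]])).round(2),"F",s["contact_force"].round(2),"yaw",np.arctan2(R[1,0],R[0,0]).round(4),"tilt",R[:2,2].round(4),"w",round(s["grip_width"],4))
E
python3 -m crank '[{"wz":0.986,"claw":-1},{"wz":0.986,"claw":-1},{"wz":0.986,"claw":-1},{"wz":0.986,"claw":-1},{"wz":0.986,"claw":-1},{"dx":0.43,"dy":-0.84,"claw":-1},{"dx":0.43,"dy":-0.84,"claw":-1},{"dx":0.43,"dy":-0.84,"claw":-1},{"dx":0.43,"dy":-0.84,"claw":-1},{"dx":0.43,"dy":-0.84,"claw":-1},{"dx":0.43,"dy":-0.84,"claw":-1},{"dx":0.43,"dy":-0.84,"claw":-1},{"dx":0.43,"dy":-0.84,"claw":-1},{"dx":0.43,"dy":-0.84,"claw":-1},{"dx":0.43,"dy":-0.84,"claw":-1},{"dx":0.43,"dy":-0.84,"claw":-1},{"dx":0.43,"dy":-0.84,"claw":-1},{"dx":0.43,"dy":-0.84,"claw":-1},{"dx":0.43,"dy":-0.84,"claw":-1},{"dx":0.43,"dy":-0.84,"claw":-1}]' 40; python3 st.py
```

```text
t 0.1 frame mm [-246.6  -444.53  230.77] F [-0.31  0.07 -0.2 ] yaw 0.4038 tilt [-0.0003  0.001 ] w 0.0853invalid input at $[0]: expected keys wx, wy, wz, dx, dy, dz, claw
```

```bash

python3 -m crank '[{"wx":0,"wy":0,"wz":0.986,"dx":0,"dy":0,"dz":0,"claw":-1},{"wx":0,"wy":0,"wz":0.986,"dx":0,"dy":0,"dz":0,"claw":-1},{"wx":0,"wy":0,"wz":0.986,"dx":0,"dy":0,"dz":0,"claw":-1},{"wx":0,"wy":0,"wz":0.986,"dx":0,"dy":0,"dz":0,"claw":-1},{"wx":0,"wy":0,"wz":0.986,"dx":0,"dy":0,"dz":0,"claw":-1},{"wx":0,"wy":0,"wz":0,"dx":0.43,"dy":-0.84,"dz":0,"claw":-1},{"wx":0,"wy":0,"wz":0,"dx":0.43,"dy":-0.84,"dz":0,"claw":-1},{"wx":0,"wy":0,"wz":0,"dx":0.43,"dy":-0.84,"dz":0,"claw":-1},{"wx":0,"wy":0,"wz":0,"dx":0.43,"dy":-0.84,"dz":0,"claw":-1},{"wx":0,"wy":0,"wz":0,"dx":0.43,"dy":-0.84,"dz":0,"claw":-1},{"wx":0,"wy":0,"wz":0,"dx":0.43,"dy":-0.84,"dz":0,"claw":-1},{"wx":0,"wy":0,"wz":0,"dx":0.43,"dy":-0.84,"dz":0,"claw":-1},{"wx":0,"wy":0,"wz":0,"dx":0.43,"dy":-0.84,"dz":0,"claw":-1},{"wx":0,"wy":0,"wz":0,"dx":0.43,"dy":-0.84,"dz":0,"claw":-1},{"wx":0,"wy":0,"wz":0,"dx":0.43,"dy":-0.84,"dz":0,"claw":-1},{"wx":0,"wy":0,"wz":0,"dx":0.43,"dy":-0.84,"dz":0,"claw":-1},{"wx":0,"wy":0,"wz":0,"dx":0.43,"dy":-0.84,"dz":0,"claw":-1},{"wx":0,"wy":0,"wz":0,"dx":0.43,"dy":-0.84,"dz":0,"claw":-1},{"wx":0,"wy":0,"wz":0,"dx":0.43,"dy":-0.84,"dz":0,"claw":-1},{"wx":0,"wy":0,"wz":0,"dx":0.43,"dy":-0.84,"dz":0,"claw":-1}]' 40; python3 st.py
```

```text
time: 1.77
tcp_pos: [0.4429, -0.1451, 0.2312]
tcp_rot: [[0.996, -0.089, -0.0], [-0.089, -0.996, 0.0], [-0.0, -0.0, -1.0]]
contact_force: [-0.6, -0.3, -0.2]
grip_width: 0.0001
gripper_force: 0.0
t 1.77 frame mm [-52.48 -65.44 231.15] F [-0.61 -0.29 -0.15] yaw -0.0892 tilt [-0.0003  0.0001] w 0.0001
```

```bash

python3 -m crank '[{"wx":0,"wy":0,"wz":0,"dx":0,"dy":0,"dz":0.8,"claw":-1},{"wx":0,"wy":0,"wz":0,"dx":0,"dy":0,"dz":0.8,"claw":-1},{"wx":0,"wy":0,"wz":0,"dx":0,"dy":0,"dz":0.8,"claw":-1},{"wx":0,"wy":0,"wz":0,"dx":0,"dy":0,"dz":0.8,"claw":-1},{"wx":0,"wy":0,"wz":0,"dx":0,"dy":0,"dz":0.8,"claw":-1},{"wx":0,"wy":0,"wz":0,"dx":0,"dy":0,"dz":0.8,"claw":-1},{"wx":0,"wy":0,"wz":0,"dx":0,"dy":0,"dz":0.8,"claw":-1},{"wx":0,"wy":0,"wz":0,"dx":0,"dy":0,"dz":0.5,"claw":-1},{"wx":0,"wy":0,"wz":0,"dx":0,"dy":0,"dz":0.1,"claw":-1},{"wx":0,"wy":0,"wz":0,"dx":0,"dy":0,"dz":0,"claw":-1}]'; python3 st.py
```

```text
time: 2.6
tcp_pos: [0.442, -0.1463, 0.0446]
tcp_rot: [[0.996, -0.089, -0.002], [-0.089, -0.996, 0.001], [-0.002, -0.001, -1.0]]
contact_force: [0.0, -0.1, -0.5]
grip_width: 0.0001
gripper_force: 0.0
t 2.6 frame mm [-53.3  -66.66  44.61] F [ 0.03 -0.15 -0.5 ] yaw -0.0892 tilt [-0.002   0.0008] w 0.0001
```

```bash

python3 -m crank '[{"wx":0,"wy":0,"wz":0,"dx":0.04,"dy":0,"dz":0.1,"claw":-1},{"wx":0,"wy":0,"wz":0,"dx":0,"dy":0,"dz":0.1,"claw":-1},{"wx":0,"wy":0,"wz":0,"dx":0,"dy":0,"dz":0.03,"claw":-1},{"wx":0,"wy":0,"wz":0,"dx":0,"dy":0,"dz":0,"claw":-1}]'>/dev/null; python3 st.py
python3 -m crank '[{"wx":0,"wy":0,"wz":0,"dx":0,"dy":0,"dz":0.03,"claw":-1},{"wx":0,"wy":0,"wz":0,"dx":0,"dy":0,"dz":0,"claw":-1}]'>/dev/null; python3 st.py
python3 -m crank '[{"wx":0,"wy":0,"wz":0,"dx":0,"dy":0,"dz":0.03,"claw":-1},{"wx":0,"wy":0,"wz":0,"dx":0,"dy":0,"dz":0,"claw":-1}]'>/dev/null; python3 st.py
```

```text
t 2.93 frame mm [-51.45 -66.87  38.69] F [ 0.18 -0.24  0.34] yaw -0.0892 tilt [ 0.0005 -0.0002] w -0.0002
t 3.1 frame mm [-51.52 -66.85  37.65] F [-0.12 -0.41  0.51] yaw -0.0892 tilt [ 0.0003 -0.0001] w 0.0001
t 3.27 frame mm [-51.6  -66.82  36.56] F [0.09 0.44 0.42] yaw -0.0892 tilt [ 0. -0.] w 0.0
```

```bash

python3 -m crank '[{"wx":0,"wy":0,"wz":0,"dx":0,"dy":0,"dz":0.02,"claw":-1},{"wx":0,"wy":0,"wz":0,"dx":0,"dy":0,"dz":0,"claw":-1}]'>/dev/null; python3 st.py
python3 -m crank '[{"wx":0,"wy":0,"wz":0,"dx":0,"dy":0,"dz":0.02,"claw":-1},{"wx":0,"wy":0,"wz":0,"dx":0,"dy":0,"dz":0,"claw":-1}]'>/dev/null; python3 st.py
python3 -m crank '[{"wx":0,"wy":0,"wz":0,"dx":0,"dy":0,"dz":0.02,"claw":-1},{"wx":0,"wy":0,"wz":0,"dx":0,"dy":0,"dz":0,"claw":-1}]'>/dev/null; python3 st.py
```

```text
t 3.43 frame mm [-51.55 -66.85  36.07] F [-0.3   0.01  1.22] yaw -0.0892 tilt [ 0.0001 -0.    ] w -0.0001
t 3.6 frame mm [-51.49 -66.88  35.99] F [-4.77  1.35 12.49] yaw -0.0892 tilt [ 0.0002 -0.0001] w 0.0001
t 3.77 frame mm [-51.48 -66.89  35.89] F [-8.87  3.21 21.49] yaw -0.0891 tilt [ 0.0002 -0.0002] w -0.0004
```

```bash

python3 -m crank '[{"wx":0,"wy":0,"wz":0,"dx":0,"dy":0,"dz":-0.2,"claw":-1},{"wx":0,"wy":0,"wz":0,"dx":0,"dy":0,"dz":-0.8,"claw":-1},{"wx":0,"wy":0,"wz":0,"dx":0,"dy":-0.7,"dz":0,"claw":-1},{"wx":0,"wy":0,"wz":0,"dx":0,"dy":-0.8,"dz":0,"claw":-1},{"wx":0,"wy":0,"wz":0,"dx":0,"dy":-0.8,"dz":0,"claw":-1},{"wx":0,"wy":0,"wz":0,"dx":0,"dy":-0.8,"dz":0,"claw":-1},{"wx":0,"wy":0,"wz":0,"dx":0,"dy":-0.8,"dz":0,"claw":-1},{"wx":0,"wy":0,"wz":0,"dx":0,"dy":-0.5,"dz":0,"claw":-1},{"wx":0,"wy":0,"wz":0,"dx":0,"dy":0,"dz":0.5,"claw":-1},{"wx":0,"wy":0,"wz":0,"dx":0,"dy":0,"dz":0.3,"claw":-1},{"wx":0,"wy":0,"wz":0,"dx":0,"dy":0,"dz":0.05,"claw":-1},{"wx":0,"wy":0,"wz":0,"dx":0,"dy":0,"dz":0,"claw":-1}]'>/dev/null; python3 st.py
```

```text
t 4.77 frame mm [-51.9   64.82  38.74] F [-0.42  0.42  0.04] yaw -0.0897 tilt [-0.0016  0.0002] w -0.0003
```

Each press goes in 0.6 mm steps with a reading in between.

```bash

python3 -m crank '[{"wx":0,"wy":0,"wz":0,"dx":0,"dy":-0.03,"dz":0.07,"claw":-1},{"wx":0,"wy":0,"wz":0,"dx":0,"dy":0,"dz":0,"claw":-1},{"wx":0,"wy":0,"wz":0,"dx":0,"dy":0,"dz":0,"claw":-1}]'>/dev/null; python3 st.py
python3 -m crank '[{"wx":0,"wy":0,"wz":0,"dx":0,"dy":0,"dz":0.015,"claw":-1},{"wx":0,"wy":0,"wz":0,"dx":0,"dy":0,"dz":0,"claw":-1}]'>/dev/null; python3 st.py
python3 -m crank '[{"wx":0,"wy":0,"wz":0,"dx":0,"dy":0,"dz":0.015,"claw":-1},{"wx":0,"wy":0,"wz":0,"dx":0,"dy":0,"dz":0,"claw":-1}]'>/dev/null; python3 st.py
```

```text
t 5.02 frame mm [-51.34  65.84  37.45] F [-0.38  0.36  0.12] yaw -0.0897 tilt [ 0.0004 -0.    ] w -0.0001
t 5.18 frame mm [-51.42  65.96  36.9 ] F [ 0.82 -0.49  0.38] yaw -0.0894 tilt [ 0.0003 -0.    ] w 0.0002
t 5.35 frame mm [-51.52  66.06  36.3 ] F [ 0.34 -0.22 -0.  ] yaw -0.0892 tilt [ 0. -0.] w -0.0002
```

```bash

python3 -m crank '[{"wx":0,"wy":0,"wz":0,"dx":0,"dy":0,"dz":0.015,"claw":-1},{"wx":0,"wy":0,"wz":0,"dx":0,"dy":0,"dz":0,"claw":-1}]'>/dev/null; python3 st.py
python3 -m crank '[{"wx":0,"wy":0,"wz":0,"dx":0,"dy":0,"dz":0.015,"claw":-1},{"wx":0,"wy":0,"wz":0,"dx":0,"dy":0,"dz":0,"claw":-1}]'>/dev/null; python3 st.py

```

```text
t 5.52 frame mm [-51.49  66.06  35.83] F [-0.03 -0.77  0.68] yaw -0.0892 tilt [0.0001 0.    ] w -0.0004
t 5.68 frame mm [-51.51  66.09  35.37] F [-0.9   0.15  1.89] yaw -0.0892 tilt [-0.  0.] w 0.0
```

```bash

python3 -m crank '[{"wx":0,"wy":0,"wz":0,"dx":0,"dy":0,"dz":0.02,"claw":-1},{"wx":0,"wy":0,"wz":0,"dx":0,"dy":0,"dz":0,"claw":-1}]'>/dev/null; python3 st.py
python3 -m crank '[{"wx":0,"wy":0,"wz":0,"dx":0,"dy":0,"dz":0.02,"claw":-1},{"wx":0,"wy":0,"wz":0,"dx":0,"dy":0,"dz":0,"claw":-1}]'>/dev/null; python3 st.py

```

```text
t 5.85 frame mm [-51.54  66.1   34.74] F [-0.12  0.9   1.74] yaw -0.0892 tilt [-0.      0.0001] w -0.0001
t 6.02 frame mm [-51.54  66.1   34.13] F [-0.15  1.29  1.96] yaw -0.0891 tilt [-0.  0.] w -0.0001
```

```bash

python3 -m crank '[{"wx":0,"wy":0,"wz":0,"dx":0,"dy":0,"dz":0.03,"claw":-1},{"wx":0,"wy":0,"wz":0,"dx":0,"dy":0,"dz":0.02,"claw":-1},{"wx":0,"wy":0,"wz":0,"dx":0,"dy":0,"dz":0,"claw":-1}]'>/dev/null; python3 st.py
python3 -m crank '[{"wx":0,"wy":0,"wz":0,"dx":0,"dy":0,"dz":0.02,"claw":-1},{"wx":0,"wy":0,"wz":0,"dx":0,"dy":0,"dz":0,"claw":-1}]'>/dev/null; python3 st.py
python3 -m crank '[{"wx":0,"wy":0,"wz":0,"dx":0,"dy":0,"dz":0.02,"claw":-1},{"wx":0,"wy":0,"wz":0,"dx":0,"dy":0,"dz":0,"claw":-1}]'>/dev/null; python3 st.py

```

```text
t 6.27 frame mm [-51.56  66.12  32.58] F [-1.87  1.75  3.18] yaw -0.0892 tilt [-0.0001  0.0001] w 0.0
t 6.43 frame mm [-51.55  66.11  32.02] F [-0.77  2.35  3.27] yaw -0.0892 tilt [-0.0001  0.0001] w 0.0002
t 6.6 frame mm [-51.51  66.11  31.56] F [-3.88  1.65  6.53] yaw -0.0893 tilt [0.     0.0001] w 0.0002
```

Corner c is the soft one: it went down 4.5 mm and met its stop. I'll go over tab c next.

```bash

python3 -m crank '[{"wx":0,"wy":0,"wz":0,"dx":0,"dy":0,"dz":-0.1,"claw":-1},{"wx":0,"wy":0,"wz":0,"dx":0,"dy":0,"dz":-0.6,"claw":-1},{"wx":0,"wy":0,"wz":0,"dx":0,"dy":0,"dz":-0.7,"claw":-1},{"wx":0,"wy":0,"wz":0,"dx":0.05,"dy":-0.5,"dz":0,"claw":-1},{"wx":0,"wy":0,"wz":0,"dx":0,"dy":-0.6,"dz":0,"claw":-1},{"wx":0,"wy":0,"wz":0,"dx":0,"dy":-0.5,"dz":0,"claw":-1},{"wx":0,"wy":0,"wz":0,"dx":0,"dy":0,"dz":0.4,"claw":-1},{"wx":0,"wy":0,"wz":0,"dx":0,"dy":0,"dz":0.2,"claw":-1},{"wx":0,"wy":0,"wz":0,"dx":0,"dy":0,"dz":0,"claw":-1}]'>/dev/null; python3 st.py
python3 -m crank '[{"wx":0,"wy":0,"wz":0,"dx":0,"dy":0,"dz":0.1,"claw":-1},{"wx":0,"wy":0,"wz":0,"dx":0,"dy":0,"dz":0.1,"claw":-1},{"wx":0,"wy":0,"wz":0,"dx":0,"dy":0,"dz":0.1,"claw":-1},{"wx":0,"wy":0,"wz":0,"dx":0,"dy":0,"dz":0,"claw":-1}]'>/dev/null; python3 st.py

```

```text
t 7.35 frame mm [-50.67 113.88  54.33] F [-0.73  0.68 -0.26] yaw -0.089 tilt [-0.0021 -0.0001] w -0.0001
t 7.68 frame mm [-49.74 114.    46.44] F [0.68 1.18 2.2 ] yaw -0.0896 tilt [0.0005 0.0003] w 0.0
```

Contact with the tab. I'll press down in stages, watching the force.

```bash

python3 -m crank '[{"wx":0,"wy":0,"wz":0,"dx":0,"dy":0,"dz":0.1,"claw":-1},{"wx":0,"wy":0,"wz":0,"dx":0,"dy":0,"dz":0.1,"claw":-1},{"wx":0,"wy":0,"wz":0,"dx":0,"dy":0,"dz":0.1,"claw":-1},{"wx":0,"wy":0,"wz":0,"dx":0,"dy":0,"dz":0,"claw":-1}]'>/dev/null; python3 st.py
python3 -m crank '[{"wx":0,"wy":0,"wz":0,"dx":0,"dy":0,"dz":0.1,"claw":-1},{"wx":0,"wy":0,"wz":0,"dx":0,"dy":0,"dz":0.1,"claw":-1},{"wx":0,"wy":0,"wz":0,"dx":0,"dy":0,"dz":0.1,"claw":-1},{"wx":0,"wy":0,"wz":0,"dx":0,"dy":0,"dz":0,"claw":-1}]'>/dev/null; python3 st.py
python3 -m crank '[{"wx":0,"wy":0,"wz":0,"dx":0,"dy":0,"dz":0.1,"claw":-1},{"wx":0,"wy":0,"wz":0,"dx":0,"dy":0,"dz":0.1,"claw":-1},{"wx":0,"wy":0,"wz":0,"dx":0,"dy":0,"dz":0.05,"claw":-1},{"wx":0,"wy":0,"wz":0,"dx":0,"dy":0,"dz":0,"claw":-1}]'>/dev/null; python3 st.py

```

```text
t 8.02 frame mm [-49.83 113.95  37.32] F [ 0.79 -0.35  1.88] yaw -0.0893 tilt [ 0.0003 -0.0001] w 0.0001
t 8.35 frame mm [-50.13 114.04  27.95] F [-0.54 -0.23  1.02] yaw -0.0892 tilt [-0.0005  0.    ] w -0.0003
t 8.68 frame mm [-50.18 114.06  20.55] F [0.99 1.07 0.03] yaw -0.0891 tilt [-0.0006 -0.    ] w -0.0001
```

```bash

python3 -m crank '[{"wx":0,"wy":0,"wz":0,"dx":0,"dy":0,"dz":0.06,"claw":-1},{"wx":0,"wy":0,"wz":0,"dx":0,"dy":0,"dz":0.04,"claw":-1}]'>/dev/null; python3 st.py
python3 -m crank '[{"wx":0,"wy":0,"wz":0,"dx":0,"dy":0,"dz":0.03,"claw":-1},{"wx":0,"wy":0,"wz":0,"dx":0,"dy":0,"dz":0,"claw":-1}]'>/dev/null; python3 st.py
python3 - <<'E'
from plant import cams;import cv2,numpy as np
a=cams.snapshot("side")[170:270,175:275];b=cams.snapshot("top")[180:255,225:325]
cv2.imwrite("pics/t.png",np.hstack([cv2.resize(a,(400,400),interpolation=3),cv2.resize(b,(400,300),interpolation=3)if 0 else cv2.copyMakeBorder(cv2.resize(b,(400,300),interpolation=2),0,100,0,0,0)]))
E
```

```text
t 8.85 frame mm [-50.1  114.12  17.83] F [-0.48  4.03  4.71] yaw -0.0892 tilt [-0.0002  0.0001] w 0.0001
t 9.02 frame mm [-50.09 114.09  16.94] F [-0.41  0.76  2.47] yaw -0.0891 tilt [-0.0003 -0.    ] w 0.0001
```

View pics/t.png

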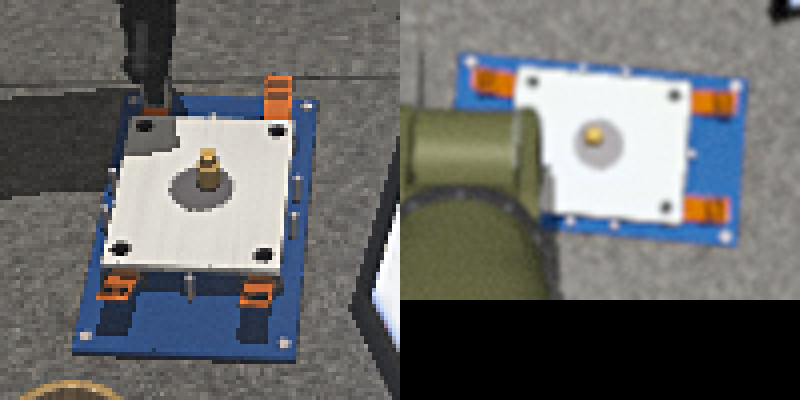

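The fingers are on tab c, which is nearly flat. The other tabs and the weight are standing. I'll press on until the stop is felt.

```bash

python3 -m crank '[{"wx":0,"wy":0,"wz":0,"dx":0,"dy":0,"dz":0.02,"claw":-1},{"wx":0,"wy":0,"wz":0,"dx":0,"dy":0,"dz":0,"claw":-1}]'>/dev/null; python3 st.py
python3 -m crank '[{"wx":0,"wy":0,"wz":0,"dx":0,"dy":0,"dz":0.02,"claw":-1},{"wx":0,"wy":0,"wz":0,"dx":0,"dy":0,"dz":0,"claw":-1}]'>/dev/null; python3 st.py

```

```text
t 9.28 frame mm [-49.98 114.    16.72] F [-1.67  1.22  7.24] yaw -0.0892 tilt [-0.0001 -0.0001] w 0.0001
t 9.45 frame mm [-49.93 114.    16.42] F [-4.89  1.01 14.33] yaw -0.0892 tilt [ 0.0001 -0.0001] w -0.0
```

Tab c is at its stop. Now back to corner c.

```bash

python3 -m crank '[{"wx":0,"wy":0,"wz":0,"dx":0,"dy":0,"dz":-0.1,"claw":-1},{"wx":0,"wy":0,"wz":0,"dx":0,"dy":0,"dz":-0.7,"claw":-1},{"wx":0,"wy":0,"wz":0,"dx":0,"dy":0,"dz":-0.8,"claw":-1},{"wx":0,"wy":0,"wz":0,"dx":-0.05,"dy":0.5,"dz":0,"claw":-1},{"wx":0,"wy":0,"wz":0,"dx":0,"dy":0.6,"dz":0,"claw":-1},{"wx":0,"wy":0,"wz":0,"dx":0,"dy":0.5,"dz":0,"claw":-1},{"wx":0,"wy":0,"wz":0,"dx":0,"dy":0,"dz":0.5,"claw":-1},{"wx":0,"wy":0,"wz":0,"dx":0,"dy":0,"dz":0.2,"claw":-1},{"wx":0,"wy":0,"wz":0,"dx":0,"dy":0,"dz":0.1,"claw":-1},{"wx":0,"wy":0,"wz":0,"dx":0,"dy":0,"dz":0,"claw":-1},{"wx":0,"wy":0,"wz":0,"dx":0,"dy":0,"dz":0,"claw":-1}]'>/dev/null; python3 st.py

```

```text
t 10.37 frame mm [-51.54  66.38  39.92] F [ 0.16 -0.73  0.41] yaw -0.0886 tilt [-0.0004  0.    ] w -0.0002
```

```bash

python3 -m crank '[{"wx":0,"wy":0,"wz":0,"dx":0,"dy":0,"dz":0.06,"claw":-1},{"wx":0,"wy":0,"wz":0,"dx":0,"dy":0,"dz":0.05,"claw":-1},{"wx":0,"wy":0,"wz":0,"dx":0,"dy":0,"dz":0.02,"claw":-1},{"wx":0,"wy":0,"wz":0,"dx":0,"dy":0,"dz":0,"claw":-1}]'>/dev/null; python3 st.py
python3 -m crank '[{"wx":0,"wy":0,"wz":0,"dx":0,"dy":0,"dz":0.02,"claw":-1},{"wx":0,"wy":0,"wz":0,"dx":0,"dy":0,"dz":0,"claw":-1}]'>/dev/null; python3 st.py
python3 -m crank '[{"wx":0,"wy":0,"wz":0,"dx":0,"dy":0,"dz":0.02,"claw":-1},{"wx":0,"wy":0,"wz":0,"dx":0,"dy":0,"dz":0,"claw":-1}]'>/dev/null; python3 st.py

```

```text
t 10.7 frame mm [-51.51  66.18  35.98] F [0.11 0.9  1.14] yaw -0.0891 tilt [0.     0.0001] w 0.0
t 10.87 frame mm [-51.44  66.14  35.45] F [-0.59  0.97  2.16] yaw -0.0891 tilt [0.0002 0.0001] w 0.0002
t 11.03 frame mm [-51.42  66.13  34.99] F [-1.43  1.12  5.44] yaw -0.0893 tilt [0.0002 0.0001] w 0.0002
```

```bash

python3 -m crank '[{"wx":0,"wy":0,"wz":0,"dx":0,"dy":0,"dz":0.02,"claw":-1},{"wx":0,"wy":0,"wz":0,"dx":0,"dy":0,"dz":0,"claw":-1}]'>/dev/null; python3 st.py
python3 -m crank '[{"wx":0,"wy":0,"wz":0,"dx":0,"dy":0,"dz":0.01,"claw":-1},{"wx":0,"wy":0,"wz":0,"dx":0,"dy":0,"dz":0,"claw":-1},{"wx":0,"wy":0,"wz":0,"dx":0,"dy":0,"dz":0,"claw":-1}]'>/dev/null; python3 st.py

```

```text
t 11.2 frame mm [-51.39  66.13  34.77] F [-4.67  2.63 12.65] yaw -0.0892 tilt [0.0002 0.0001] w -0.0001
t 11.45 frame mm [-51.39  66.13  34.69] F [-6.8   1.83 16.34] yaw -0.0892 tilt [0.0003 0.    ] w 0.0004
```

The corner now sits on its shim, giving about 1.2 mm at 16 N. I'll lift clear, back away and check.

```bash

python3 -m crank '[{"wx":0,"wy":0,"wz":0,"dx":0,"dy":0,"dz":-0.1,"claw":-1},{"wx":0,"wy":0,"wz":0,"dx":0,"dy":0,"dz":-0.6,"claw":-1},{"wx":0,"wy":0,"wz":0,"dx":0,"dy":0,"dz":-0.8,"claw":-1},{"wx":0,"wy":0,"wz":0,"dx":0,"dy":0,"dz":-0.8,"claw":-1},{"wx":0,"wy":0,"wz":0,"dx":0,"dy":0,"dz":-0.8,"claw":-1},{"wx":0,"wy":0,"wz":0,"dx":0,"dy":0,"dz":-0.8,"claw":-1},{"wx":0,"wy":0,"wz":0,"dx":-0.7,"dy":0,"dz":-0.5,"claw":-1},{"wx":0,"wy":0,"wz":0,"dx":-0.7,"dy":0,"dz":-0.3,"claw":-1},{"wx":0,"wy":0,"wz":0,"dx":-0.7,"dy":0,"dz":0,"claw":-1},{"wx":0,"wy":0,"wz":0,"dx":-0.5,"dy":0,"dz":0,"claw":-1},{"wx":0,"wy":0,"wz":0,"dx":0,"dy":0,"dz":0,"claw":-1},{"wx":0,"wy":0,"wz":0,"dx":0,"dy":0,"dz":0,"claw":-1},{"wx":0,"wy":0,"wz":0,"dx":0,"dy":0,"dz":0,"claw":-1}]'>/dev/null; python3 st.py
python3 - <<'E'
from plant import cams;import cv2,numpy as np
a=cams.snapshot("side")[170:270,175:275];b=cams.snapshot("top")[180:255,225:325]
cv2.imwrite("pics/u.png",np.hstack([cv2.resize(a,(400,400),interpolation=3),cv2.copyMakeBorder(cv2.resize(b,(400,300),interpolation=2),0,100,0,0,0)]))
E
```

```text
t 12.53 frame mm [-128.83   66.06  175.04] F [ 0.57 -0.33 -0.36] yaw -0.0893 tilt [ 0.0006 -0.0001] w -0.0001
```

View pics/u.png

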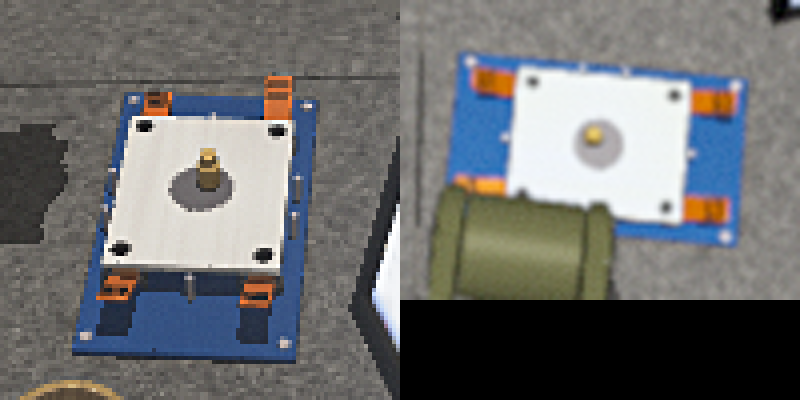

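Tab c is flat (side crop about (157,103)), the other three tabs are standing, the weight is in place and the hand is clear.

```bash
python3 -c "
from plant import arm;print(arm.hand_in())"
```

```text
the job is handed in; nothing more can be done
None
```

The near left corner (c) was the soft one: I pressed its shim tab flat, a firm re-press at 16 N gave only about 1.2 mm, and the job is handed in with the hand clear. I pressed d (rigid, though at 21 N, harder than gentle), then c, and left a and b untested once c went down.

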